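Lever open the parts tin and lay the palette knife on the sloped rest

TASK

Lever up the lid of the steel tin with the palette knife: get the blade under the tab at the front of the lid and swing the lid over until it stands fully open by itself. Then lay the knife in the empty middle slot of the sloped tool rest, handle down towards the toe board and blade up, guiding it into the slot before you let go, and leave the other tools, the jar and the tube as they are.

Things in the scene. Friction and masses are not known exactly. Their poses are not given: they have to be found in the camera images.
- palette_knife: Palette knife, 163 mm long, 35 g, at first lying flat. Dark wooden handle 100 long, 14 wide, 14 high; then a thin steel neck to 68 mm ahead of the origin and a blade 16 wide, 1.8 thick from there to 113 mm. Origin: middle of the handle, on its axis (7 mm above the worktop when lying). x along the knife to the tip, y across the blade, z out of its flat (up when lying).
- knife_tip (a point): End of the knife's blade, 113 mm ahead of the knife's origin; axes as the knife's.
- tin: Steel tin with hinged lid, fixed. Body 84 deep (x), 116 wide (y), 64 high; lid 89 x 121 outside, top at 69, skirt down to 56 mm, 2.5 mm outside the body. A bead at 40 mm height stands 1.6 mm out of the front wall. Origin: on the worktop under the middle of the front wall. x from front to hinge side (away from the robot), y along the front, z up.
- tab (a point): Underside of the lid's thumb tab, a flat 2 mm thick, 44 mm wide, at the middle of the lid's front edge, sticking 11 mm out in front of the skirt (13.5 mm in front of the body wall). The point lies 4 mm out from the skirt, 56 mm above the worktop while shut; it moves with the lid. Free below the tab down to the bead: 14 mm.
- tin_hinge (a point): Middle of the lid's hinge line, behind the tin, 88.5 mm in x and 60 mm in z from the tin's origin; axes as the tin's. The lid turns about its y; the tab is 95 mm from it.
- tin_lid (a joint): Opening angle of the lid, rad: 0 shut, 1.57 upright, 1.95 leaning back against its stop. Light friction: low down it falls shut again, from about 0.9 on it stays.
- tool_rest: Wooden tool rest, fixed: base plate 116 x 150 x 8 mm, legs, and a frame sloping up at 30 degrees away from the robot with two notched cross bars. Origin on the worktop, 28 mm behind the base's front edge, mid width. x from the low front to the high rear, y along the bars, z up.
- free_slot (a point): Empty middle slot: where the knife's origin lies when seated, 25 mm in x, 58 mm in z from the rest's origin. x up along the slot (30 degrees above level), y across, z square out. Bars 10 thick at x = -42 and +36 mm; slot floor 7 mm below the point, 20 wide, sides flaring at 45 degrees to 3.5 mm above it. Toe board face at x = -51.5, 4 mm above the point. Next slots 41 mm to either side.
- needle_file: Needle file with a grip, 155 x 9 x 8 mm, lying in the slot on one side (-y) of the rest; stays there.
- fine_brush: Fine brush, 126 x 8 mm, lying in the slot on the other side (+y) of the rest; stays there.
- paint_jar: Small paint jar, 30 mm across, 39 high, standing at the left; stays there.
- putty_tube: Putty tube, 101 x 34 x 21 mm, lying near the front on the right; stays there.

How it is judged (in metres and radians):
On the way, in this order (a step that is already met when the one before it is completed fails the run):
1. the knife's blade carries the lid up (lid past 0.25 rad, knife touching it, fingers not) (value of joint tin_lid above 0.25 rad and contact force between palette_knife and tin_lid above 0.05 N and contact force between the fingers and tin_lid below 0.05 N), for 0.05 s.
2. the lid stands open (past 1.4 rad) with nothing touching it (value of joint tin_lid above 1.4 rad and contact force between each of palette_knife, the arm and tin_lid below 0.01 N), for 0.3 s.
3. the knife is guided down into the middle slot, still held by the fingers (y of palette_knife in the frame of free_slot between -0.008 and 0.008 m and z of palette_knife in the frame of free_slot below 0.009 m and x of knife_tip in the frame of free_slot above 0.08 m and angle between the x axis of palette_knife and the x axis of free_slot, either way round below 0.2 rad and contact force between the fingers and palette_knife above 0.3 N), for 0.1 s.
At the end, for the whole second after the job is handed in: The lid stands open (1.4 rad or more); the knife lies still in both notches of the middle slot of the rest, blade up, its handle's middle within 6 mm across, 5 mm in height and -10 to +20 mm along of the slot's point, its axis within 0.1 rad of the slot (value of joint tin_lid above 1.4 rad and x of palette_knife in the frame of free_slot between -0.01 and 0.02 m and y of palette_knife in the frame of free_slot between -0.006 and 0.006 m and z of palette_knife in the frame of free_slot between -0.005 and 0.005 m and x of knife_tip in the frame of free_slot above 0.09 m and angle between the x axis of palette_knife and the x axis of free_slot, either way round below 0.1 rad and linear speed of palette_knife below 0.01 m/s); the robot touches nothing.
It fails at once if a tool in the rest, the jar or the tube is moved by more than 25 mm (distance of any of needle_file, fine_brush, paint_jar, putty_tube from where it was at the start of the episode above 0.025 m).
It also fails if it takes over 51 s, if anything falls off the work surface, if the arm or the gripper's body presses on something with over 40 N, if the wrist force passes 120 N, or if a joint passes its speed limit or range.

ROBOT

A 6-joint arm with a two-finger parallel gripper is mounted at the origin on a cart in front of the work surface, level with it; the furniture and walls round the work are solid. World frame = base frame: x ahead of the robot, y to its left, z up, the work surface at z = 0. Lengths are in mm, angles in rad, forces in N, time in s.
With the tool pointing down it reaches from about 325 to 875 mm from the base axis. Payload 4.4 kg.
Tool frame: the origin (TCP) lies on the centre line of the jaws, within the pads' length; the fingertips stand ahead of it and the grasp point (between the pads) lies 6 mm ahead of it (ctrl.tcp_to_tips is the z of the fingertips in the tool frame, in mm); z points along the fingers, y is the line along which they close (so a half turn about z gives the same grasp; the last joint's range is limited). The gripper opens to 85 mm and grips with 20 to 120 N. Pads are 22 mm wide; open, the fingers measure 114 mm over their backs; the gripper's body (76 mm by 85 mm) begins 54 mm behind the grasp point. The pads swing forward as they close: fully open they stand 13 mm farther back than shut.
Start: joints at [-1.429, 0.207, 1.542, -0, 1.393, -0.15], TCP at [165.952, -550.534, 256.282] pointing down, gripper open.
Joint ranges: [-2.73, 2.73], [-0.86, 2.22], [0.23, 2.46], [-1.11, 4.25], [0.08, 2.63], [-2.82, 2.82]. Speed limits (rad/s): [2.79, 2.79, 3.14, 3.14, 3.14, 3.14].

INTERFACE

Orientations are given as a 3x3 rotation matrix whose columns are the frame's x, y, z axes.
In Python, from plant import ctrl, sensors, optics gives the robot as it stands. Calls block until the motion is done:
- ctrl.move_ptp(position, orientation): joint-space move of the TCP to a pose.
- ctrl.move_l(position, rot=None, vel=150, threshold=None): straight line of the TCP; rot=None keeps the orientation; vel is the mean speed in mm/s. With threshold (N) it stops when the force on the tool has changed by that much, and returns True; else False.
- ctrl.set_joints(angles): joint-space move.
- ctrl.gripper_to(opening, force=None): finger opening in mm; force is the grip in N (None keeps the last); returns when the fingers have stopped.
- ctrl.hold(seconds).
- ctrl.solve_ik(position, orientation): joint angles nearest the present ones, or None.
- sensors.read_state(): the state.
- optics.grab_frame(name): name is "side" or "top" or "wrist"; returns (picture, depth): 420x560x3 uint8, red, green, blue; 420x560 float32, mm along the optical axis (not along the pixel's ray), 0 where there is no reading.
- optics.camera_params(name): a dict with "mtx" (3x3 intrinsics, pixels), "R" (3x3) and "t" (3): a world point X has camera coordinates R X + t; the wrist camera has in their place "T_tool_cam" (4x4, takes a point from camera to tool coordinates, whose origin is the TCP and whose axes are the flange's). Camera axes: x right, y down, z forward; pixel columns grow to the right and rows downward; lengths in mm; the calibration is good to about 2 mm. A picture is of the moment at which its call begins: read the wrist's pose just before it. camera_params takes no time and is no camera call.
A pose or a line that the arm cannot do raises ctrl.MotionError and nothing moves.
- ctrl.finish_job(): hands the job in; it is judged then, once.
The state is a dict: "t": time; "q": joint angles; "qvel": joint speeds; "tau": joint torques, N m; "eef_pos": TCP position; "eef_rot": TCP orientation; "force": force on the tool from outside, world axes, zero at the start; "wrist_torque": the same for the moment, N m; "grip_width": finger opening in mm; "grasp_force": force on a finger pad.
Only numpy, scipy, OpenCV 4.12 (cv2) and the standard library are available. Lean on these libraries where they do the work, as an engineer would, in place of code of your own. Each camera call takes 0.05 s, during which the arm holds its last target. There are 200 camera calls.

## Working session

There is one attempt and no reset: what is moved stays moved. The work goes in short steps, each a Python script; the robot and the scene stay as the last script left them, time stands still between calls to the robot, and variables do not carry over. Pictures are saved under pics/ and viewed, at most 13 in all, crops included, and the job is handed in when it is done.

```bash
ls; mkdir -p pics; python3 - <<'E'
from plant import ctrl,sensors,optics
import cv2,numpy as np
for n in("top","side"):
    im,d=optics.grab_frame(n); cv2.imwrite(f"pics/{n}0.png",im[:,:,::-1]); np.savez(f"{n}0.npz",im=im,d=d)
    p=optics.camera_params(n); print(n,p['mtx'].round(1).tolist(),p['R'].round(3).tolist(),p['t'].round(1))
print(ctrl.tcp_to_tips, optics.camera_params("wrist"), sensors.read_state()['t'])
E
```

```text
pics
top [[420.7, 0.0, 278.8], [0.0, 420.7, 207.4], [0.0, 0.0, 1.0]] [[-0.011, -0.999, 0.031], [-0.999, 0.01, -0.035], [0.035, -0.031, -0.999]] [ -50.6  521.4 1012.5]
side [[482.3, 0.0, 281.3], [0.0, 482.3, 210.3], [0.0, 0.0, 1.0]] [[-0.352, -0.936, -0.012], [-0.592, 0.233, -0.772], [0.725, -0.264, -0.636]] [164.1 374.3 777.5]
25.0 {'mtx': array([[351.95669346,   0.        , 286.49952358],
       [  0.        , 351.95669346, 210.9069449 ],
       [  0.        ,   0.        ,   1.        ]]), 'T_tool_cam': array([[ 3.38661688e-04, -9.54136117e-01, -2.99372937e-01,
         7.50493491e+01],
       [ 9.99999934e-01,  3.63575591e-04, -2.75206477e-05,
         6.57958972e-02],
       [ 1.35103136e-04, -2.99372908e-01,  9.54136177e-01,
        -1.17344297e+02],
       [ 0.00000000e+00,  0.00000000e+00,  0.00000000e+00,
         1.00000000e+00]])} 0.1
```

View pics/top0.png

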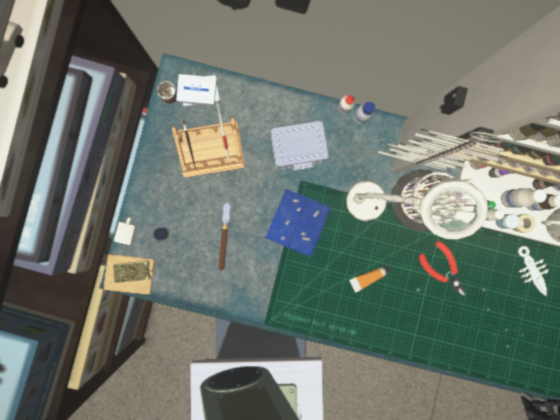

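View pics/side0.png

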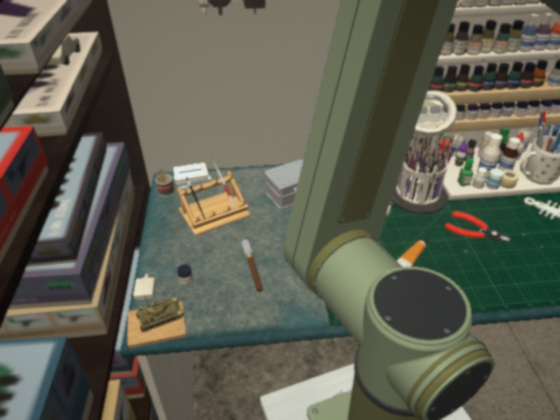

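The top picture shows the knife from butt (222,268) to tip (227,205), with the tin centred at (300,145) and its tab at (303,167). The rest is at (208,147), the jar at (161,233) and the tube at (368,279). The side view agrees.

```bash
cat > h.py <<'E'
from plant import ctrl,sensors,optics
import cv2,numpy as np
def w(name,d,u,v,pose=None,z=None):
    p=optics.camera_params(name); r=np.linalg.inv(p['mtx'])@[u,v,1.]
    if name=='wrist':
        T=p['T_tool_cam']; R=pose[1]@T[:3,:3]; c=pose[1]@T[:3,3]+pose[0]
    else: R=p['R'].T; c=-R@p['t']
    if z is None:
        k=d[int(round(v))-1:int(round(v))+2,int(round(u))-1:int(round(u))+2]; s=np.median(k[k>0])
    else: s=(z-c[2])/(R@r)[2]
    return c+R@r*s
def pose():
    s=sensors.read_state(); return np.array(s['eef_pos']),np.array(s['eef_rot'])
def rotd(yaw,pitch=0):
    # knife frame (x along tip, pitch up), tool z = -knife z, tool x = +knife x
    c,s=np.cos(yaw),np.sin(yaw);cp,sp=np.cos(pitch),np.sin(pitch)
    K=np.array([[c,-s,0],[s,c,0],[0,0,1.]])@np.array([[cp,0,-sp],[0,1,0],[sp,0,cp]])
    return K@np.diag([1,-1,-1.])
E
python3 - <<'E'
from h import *
d=np.load('top0.npz')['d']
for n,u,v in[('butt',222,266),('neck',224,222),('tip',226,207),('tab',303,167),('lidc',300,145),('lidFL',277,166),('lidFR',327,159),('lidBL',271,128),('lidBR',322,122),('restFL',182,174),('restFR',243,167),('restBL',174,128),('jar',161,233),('tube',368,279)]:
    print(n,w('top',d,u,v).round(1))
q=pose();print(q[1].round(3).tolist())
for R in (rotd(0),rotd(np.pi)):
    for P in ([450,0,330],[400,50,330],[420,-150,330]): print(ctrl.solve_ik(P,R))
E
```

```text
butt [381.4  81.7  14.2]
neck [486.8  76.7   8.8]
tip [523.1  71.6   8.3]
tab [ 612.4 -112.2   58.7]
lidc [ 661.9 -105.    69.9]
lidFL [619.5 -52.7  26.7]
lidFR [ 639.4 -177.1    0.9]
lidBL [ 7.173e+02 -3.970e+01  4.000e-01]
lidBR [ 731.4 -166.     1.7]
restFL [604.4 177.7   6.6]
restFR [620.7  29.9   4.1]
restBL [701.  181.4  77.2]
jar [462.7 220.7  38.3]
tube [ 345.4 -269.3   18.5]
[[0.957, 0.289, -0.0], [0.289, -0.957, 0.002], [0.0, -0.002, -1.0]]
[-1.92746807e-01 -1.18710832e-01  1.72848671e+00 -4.44089210e-16
  1.53181678e+00  1.37804952e+00]
[-9.11449979e-02 -2.29915078e-01  1.82202686e+00 -4.44089210e-16
  1.54948087e+00  1.47965133e+00]
[-5.37529372e-01 -1.28042987e-01  1.73676453e+00 -4.44089210e-16
  1.53287111e+00  1.03326695e+00]
[-1.92746807e-01 -1.18710832e-01  1.72848671e+00 -4.44089210e-16
  1.53181678e+00 -1.76354313e+00]
[-9.11449979e-02 -2.29915078e-01  1.82202686e+00 -4.44089210e-16
  1.54948087e+00 -1.66194132e+00]
[-5.37529372e-01 -1.28042987e-01  1.73676453e+00 -4.44089210e-16
  1.53287111e+00 -2.10832570e+00]
```

```bash
python3 - <<'E'
from h import *
ctrl.move_ptp([590,10,300],rotd(0))
p=pose(); im,d=optics.grab_frame('wrist'); np.savez('w1.npz',im=im,d=d,p=p[0],R=p[1])
print(p[0].round(1),sensors.read_state()['t'])
cv2.imwrite('pics/w1.png',cv2.resize(im[:,:,::-1],(784,588),interpolation=cv2.INTER_CUBIC))
E
```

```text
[590.    9.1 299.9] 2.65
```

View pics/w1.png

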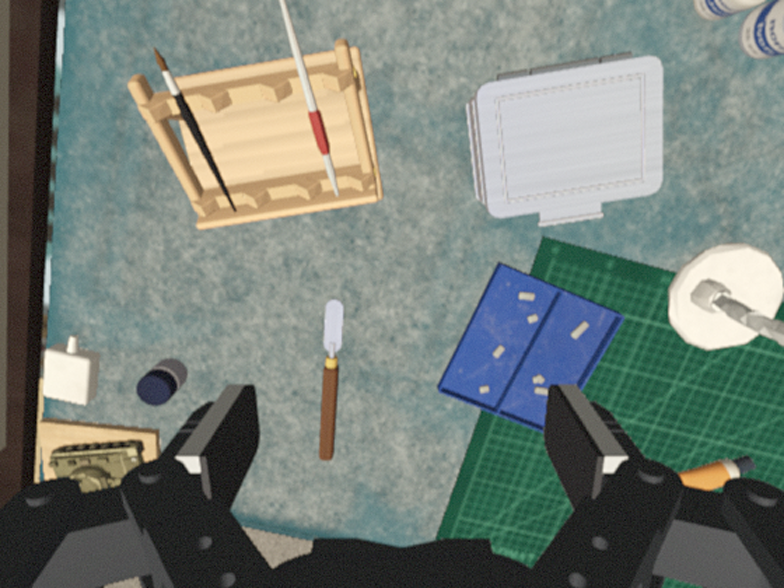

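The wrist picture shows the knife butt at (326,459), ferrule at (331,366) and tip at (334,300) in displayed pixels. The tab's front edge runs (541,225)–(602,217) and the rest's front edge (198,228)–(382,200). I'll zoom in on the rest for its slots.

```bash
python3 - <<'E'
from h import *
f=np.load('w1.npz');d=f['d'];P=(f['p'],f['R'])
c=f['im'][10:170,85:285,::-1]; cv2.imwrite('pics/rest1.png',cv2.resize(c,(800,600)[:1]+(640,) if 0 else (750,600),interpolation=cv2.INTER_CUBIC))
W=lambda u,v,z:w('wrist',d,u/1.4,v/1.4,P,z).round(1)
for n,u,v,z in[('butt',326,459,10),('hfront',331,366,14),('tip',334,300,7.5),('tabL',541,225,58),('tabR',602,217,58),('lFL',497,217,69),('lFR',650,192,69),('lBL',485,83,69),('lBR',655,57,69),('rFL',198,228,8),('rFR',382,200,8)]:
    print(n,W(u,v,z),w('wrist',d,u/1.4,v/1.4-1,P).round(1))
# lid plate by depth
uu,vv=np.meshgrid(np.arange(330,480),np.arange(30,165))
pc=optics.camera_params('wrist');T=pc['T_tool_cam']
r=np.linalg.inv(pc['mtx'])@np.stack([uu.ravel(),vv.ravel(),np.ones(uu.size)])
X=(f['R']@T[:3,:3]@(r*d[vv,uu].ravel())).T+f['R']@T[:3,3]+f['p']
m=(X[:,2]>62)&(X[:,2]<76)&(d[vv,uu].ravel()>0)
print(cv2.minAreaRect(X[m,:2].astype(np.float32)),X[m,2].mean(), np.percentile(X[m,:2],[0.5,99.5],axis=0))
E
```

```text
butt [371.4  81.4  10. ] [375.5  80.7  13.5]
hfront [472.   71.6  14. ] [472.5  71.9  12.1]
tip [532.2  67.3   7.5] [531.4  68.1   0.9]
tabL [606.1 -93.8  58. ] [607.4 -93.3  59.5]
tabR [ 611.9 -137.7   58. ] [ 6.045e+02 -1.613e+02 -3.000e-01]
lFL [613.6 -59.1  69. ] [614.5 -59.3  68. ]
lFR [ 630.9 -164.5   69. ] [ 631.8 -164.7   68.3]
lBL [700.9 -46.3  69. ] [ 7.09e+02 -5.71e+01 -2.00e-01]
lBR [ 716.3 -154.9   69. ] [ 717.3 -155.5   67.4]
rFL [595.7 178.1   8. ] [5.956e+02 1.811e+02 4.000e-01]
rFR [618.6  24.2   8. ] [618.8  24.5  -0.9]
((668.0957641601562, -105.90849304199219), (94.09115600585938, 121.70658111572266), 8.880477905273438) 68.52453074586691 [[ 617.4864553  -167.88897695]
 [ 716.82406174  -43.28957897]]
```

View pics/rest1.png

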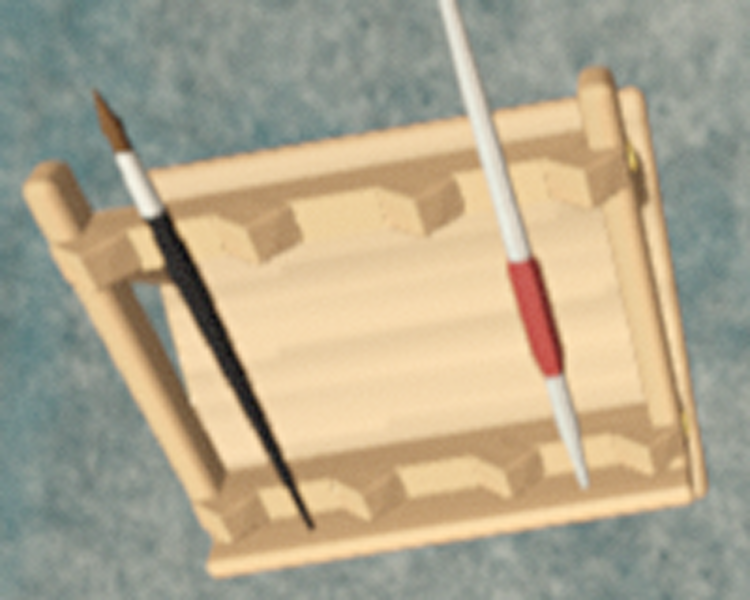

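Knife length (161 mm), tab width (44 mm) and lid size all agree with the given sizes. The rest's front edge reads 155 mm instead of 150, so I'll take one straight-on close view of it on the way to the knife.

```bash
python3 - <<'E'
from h import *
ctrl.move_ptp([590,96,240],rotd(0.15))
p=pose(); im,d=optics.grab_frame('wrist'); np.savez('w2.npz',im=im,d=d,p=p[0],R=p[1])
c=im[0:300,100:500,::-1]; cv2.imwrite('pics/w2.png',cv2.resize(c,(800,600),interpolation=cv2.INTER_CUBIC))
print(p[0].round(1),sensors.read_state()['t'])
E
```

```text
[589.6  96.2 239.2] 3.2
```

View pics/w2.png

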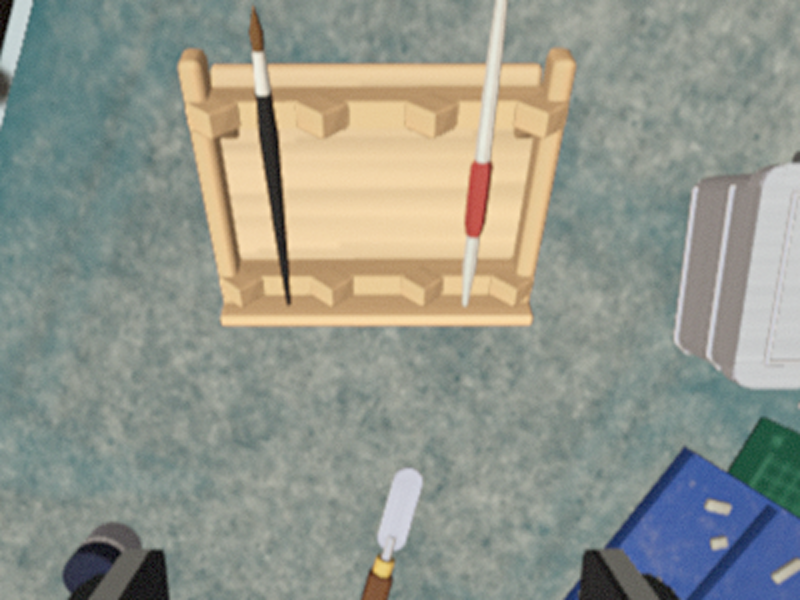

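```bash
python3 - <<'E'
from h import *
f=np.load('w2.npz');d=f['d'];P=(f['p'],f['R']); a=.15
Rz=np.array([[np.cos(a),np.sin(a)],[-np.sin(a),np.cos(a)]])
print(np.arctan2(P[1][1,0],P[1][0,0]))
W=lambda u,v,z=None:w('wrist',d,100+u/2,v/2,P,z)
for n,u,v,z in[('FL',221,326,8),('FR',532,326,8),('FL top',221,316,8),('backL',212,75,8),('backR',540,75,8),('ut1',322,106,None),('ut2',431,106,None),('lt1',331,280,None),('lt2',421,280,None),('umidfloor',376,110,None),('lmidfloor',376,285,None),('toe',376,318,None),('basemid',376,200,None),('tip',407,470,1),('tinTabL?',690,330,None)]:
    X=W(u,v,z); print(n,X.round(1),'rot',(Rz@X[:2]).round(1))
# profile along middle column
for v in list(range(60,340,8)):
    X=W(376,v); print(v,(Rz@X[:2]).round(1),X[2].round(1),end='; ')
E
```

```text
0.15080848699025523
FL [593.5 172.9   8. ] rot [612.6  82.3]
FR [616.8  19.9   8. ] rot [612.8 -72.5]
FL top [598.4 173.3   8. ] rot [617.6  82. ]
backL [706.  186.7   8. ] rot [726.   79.1]
backR [728.2  41.1   8. ] rot [726.2 -68.2]
ut1 [693.6 130.5  76.2] rot [705.3  25.4]
ut2 [699.5  91.2  76.5] rot [705.3 -14.4]
lt1 [627.3 120.6  36.5] rot [638.3  25.5]
lt2 [633.5  80.8  37.3] rot [638.4 -14.8]
umidfloor [695.8 110.9  70.9] rot [704.6   5.7]
lmidfloor [627.5 100.2  30.3] rot [635.4   5.3]
toe [613.1  98.   34.2] rot [620.9   5.3]
basemid [664.2 105.8   7.6] rot [672.5   5.3]
tip [529.  68.   1.] rot [533.2 -11.8]
tinTabL? [627.8 -53.4  18.5] rot [ 612.7 -146.6]
60 [733.6   5.4] -0.2; 68 [729.1   5.4] 6.9; 76 [725.7   5.4] 7.7; 84 [722.3   5.4] 8.5; 92 [711.3   5.7] 66.4; 100 [707.9   5.7] 71.7; 108 [705.2   5.7] 71.0; 116 [702.6   5.7] 69.5; 124 [700.    5.6] 67.8; 132 [702.4   5.4] 7.5; 140 [698.9   5.4] 7.2; 148 [695.5   5.4] 7.7; 156 [692.    5.4] 7.1; 164 [688.5   5.3] 7.8; 172 [685.    5.3] 7.6; 180 [681.5   5.3] 7.3; 188 [677.9   5.3] 7.0; 196 [674.3   5.3] 7.1; 204 [670.7   5.3] 7.9; 212 [667.1   5.3] 8.0; 220 [663.4   5.3] 7.6; 228 [659.8   5.3] 7.8; 236 [656.    5.3] 7.4; 244 [652.3   5.3] 7.7; 252 [648.6   5.3] 7.6; 260 [646.    5.3] 22.6; 268 [642.9   5.3] 28.7; 276 [639.7   5.3] 32.4; 284 [635.9   5.3] 30.1; 292 [631.9   5.3] 27.4; 300 [628.    5.3] 25.6; 308 [625.    5.3] 30.7; 316 [621.8   5.3] 34.0; 324 [612.3   5.1] -0.3; 332 [608.2   5.1] -0.5;
```

```bash
python3 - <<'E'
from h import *
R=rotd(-.085)
ctrl.gripper_to(34,60); print(ctrl.tcp_to_tips)
ctrl.move_ptp([416,77.1,80],R)
print(ctrl.move_l([416,77.1,28],vel=100,threshold=8),pose()[0].round(1))
ctrl.gripper_to(5,90); s=sensors.read_state(); print(s['grip_width'],s['grasp_force'],s['force'].round(1) if hasattr(s['force'],'round') else s['force'])
ctrl.move_l([416,77.1,120],vel=150)
s=sensors.read_state(); print(s['grip_width'],s['grasp_force'],s['force'],s['t'])
p=pose(); im,d=optics.grab_frame('wrist'); np.savez('w3.npz',im=im,d=d,p=p[0],R=p[1]); cv2.imwrite('pics/w3.png',im[:,:,::-1])
E
```

```text
25.0
False [417.   77.1  28.4]
10.733948175715213 88.75585198402405 [-1.  -0.3  5.6]
11.063589191130275 88.06024074554443 [-0.05559419 -0.2565683  -0.79891635] 6.45
```

View pics/w3.png

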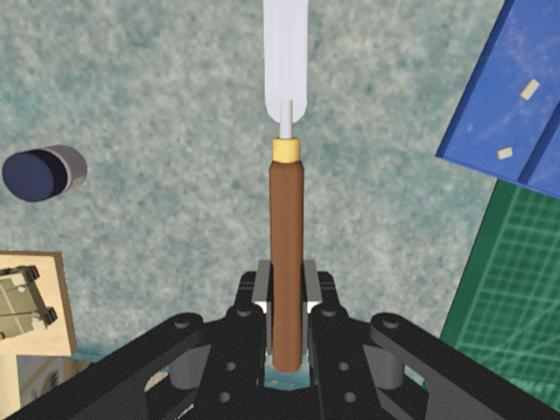

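The wrist view shows the handle square between the pads (butt at row 370, ferrule at 139) and the blade running straight ahead. Next I'll measure the knife in the tool frame.

```bash
python3 - <<'E'
from h import *
f=np.load('w3.npz');d=f['d'];P=(np.zeros(3),np.eye(3))
for v in(5,20,40,60,80,95,110,130,145,155,165,180,200,220,240,255): print(v,w('wrist',d,286,v,P).round(1))
T=optics.camera_params('wrist')['T_tool_cam']
def atz(u,v,z): return w('wrist',d,u,v,P,z).round(1)
print(atz(286,370,14),atz(286,139,14),atz(286,162,14),atz(267,20,20.5),atz(306,20,20.5),atz(286,122,21))
for P3 in range(0,3): pass
E
```

```text
5 [107.1   0.4  21.9]
20 [102.5   0.4  22.4]
40 [96.   0.4 22. ]
60 [89.2  0.4 21.4]
80 [82.4  0.4 21.9]
95 [77.1  0.4 22.3]
110 [71.8  0.4 20. ]
130 [64.4  0.4 20.3]
145 [59.1  0.4 17.3]
155 [55.3  0.4 17.3]
165 [51.6  0.4 16.8]
180 [46.1  0.4 15. ]
200 [38.   0.4 15.5]
220 [29.7  0.4 15.5]
240 [21.   0.4 15.9]
255 [14.5  0.4 15.5]
[-42.    0.4  14. ] [61.7  0.4 14. ] [53.2  0.4 14. ] [102.1  -6.2  20.5] [102.1   7.4  20.5] [67.3  0.4 21. ]
```

```bash
cat >> h.py <<'E'
TIN=np.array([623,-113.3]);YT=.15;TIPX=118.;AX=22.5
def tin2w(x,y,z): 
    c,s=np.cos(YT),np.sin(YT); return np.array([TIN[0]+c*x-s*y,TIN[1]+s*x+c*y,z])
def tcp_for_tip(x,y,z): return tin2w(x,y,z)+rotd(YT)@np.array([-TIPX,0,-AX])
def intin(X): 
    c,s=np.cos(YT),np.sin(YT); e=X[:2]-TIN; return np.array([c*e[0]+s*e[1],-s*e[0]+c*e[1],X[2]])
E
python3 - <<'E'
from h import *
f=np.load('w1.npz');P=(f['p'],f['R'])
print([w('wrist',f['d'],u/1.4,v/1.4,P)[2].round(0) for u,v in((470,390),(530,340),(580,320),(500,280),(545,285))])
R=rotd(YT)
ctrl.move_ptp(tcp_for_tip(-45,0,90),R)
ctrl.move_l(tcp_for_tip(-45,0,49),R)
hit=ctrl.move_l(tcp_for_tip(6,0,49),vel=50,threshold=3)
p=pose();tip=p[0]+p[1]@[TIPX,0,AX];s=sensors.read_state()
print(hit,intin(tip).round(1),s['force'],s['t'])
E
```

```text
[np.float64(5.0), np.float64(6.0), np.float64(5.0), np.float64(5.0), np.float64(5.0)]
True [ 2.5  0.5 47.9] [ 0.65149413 -0.07800269 -0.99777088] 8.7083
```

```bash
sed -i 's/TIPX=118\./TIPX=115.5/' h.py; python3 - <<'E'
from h import *
ctrl.move_l(tcp_for_tip(-5,0,49),vel=60)
im,d=optics.grab_frame('side'); 
R=rotd(YT)
def tgt(th):
    x,z=-93.5,-5.; c,s=np.cos(th),np.sin(th)
    return tcp_for_tip(88.5+x*c+z*s,0,60-x*s+z*c)
for th in(0.05,.2,.35,.5):
    ctrl.move_l(tgt(th),vel=80); s=sensors.read_state(); print(th,np.round(s['force'],2),s['t'])
im2,d2=optics.grab_frame('side'); p=optics.camera_params('side')
c=np.hstack([im[120:270,220:360],im2[120:270,220:360]])[:,:,::-1]
cv2.imwrite('pics/lev.png',cv2.resize(c,(784,420),interpolation=cv2.INTER_CUBIC))
E
```

```text
0.05 [ 0.08  0.97 -0.45] 9.2917
0.2 [-0.79 -0.33 -0.63] 9.6167
0.35 [ 0.53 -0.4   0.05] 9.9417
0.5 [ 0.19 -0.05 -0.67] 10.2667
```

View pics/lev.png

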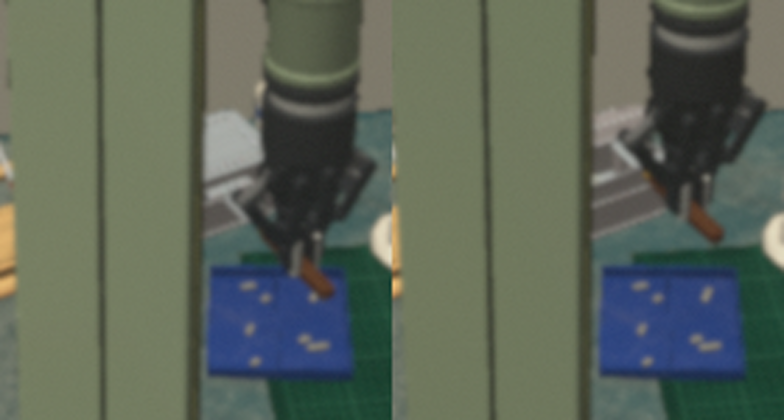

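In the right half the lid's front edge is off the body, at about (620,150), so the lever is working. I'll carry on round the arc.

```bash
python3 - <<'E'
from h import *
def tgt(th):
    x,z=-93.5,-5.; c,s=np.cos(th),np.sin(th)
    return tcp_for_tip(88.5+x*c+z*s,0,60-x*s+z*c)
for th in(.65,.8,.95,1.1,1.25,1.4,1.55,1.68,1.78):
    ctrl.move_l(tgt(th),vel=90)
s=sensors.read_state(); print(np.round(s['force'],2),s['t'])
p=pose(); im,d=optics.grab_frame('wrist'); cv2.imwrite('pics/open.png',im[:,:,::-1])
E
```

```text
[ 0.13  0.63 -0.15] 13.0083
```

View pics/open.png

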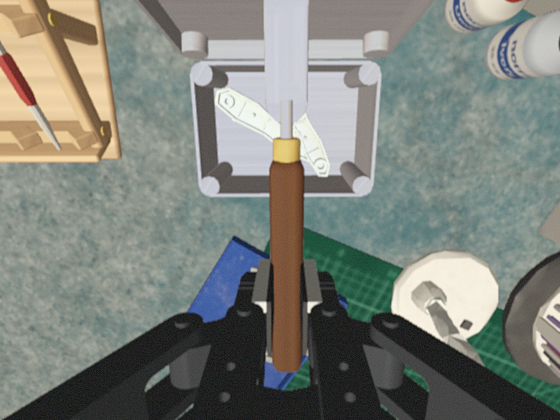

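The lid is past upright: I see the open tin from above and the blade tip against the lid at about (286,40). The knife hasn't moved in the grip. I'll back off, confirm the lid stays, and go to the rest.

```bash
cat >> h.py <<'E'
S=np.array([660.5,105.3,58]);RS=rotd(.15,np.pi/6);OX=4.
FS=RS@np.diag([1,-1,-1.])
def tcp_slot(x,y,z): return S+FS@[x,y,z]-RS@[OX,0.4,AX]
def lid():
    im,d=optics.grab_frame('top'); uu,vv=np.meshgrid(np.arange(255,350),np.arange(80,180))
    p=optics.camera_params('top'); r=np.linalg.inv(p['mtx'])@np.stack([uu.ravel(),vv.ravel(),np.ones(uu.size)])
    X=(p['R'].T@((r*d[vv,uu].ravel()).T-p['t']).T).T
    X=np.array([intin(x) for x in X]); m=(X[:,2]>90)&(X[:,2]<175)&(X[:,0]>60)&(X[:,0]<150)&(abs(X[:,1])<60)
    b=np.polyfit(X[m,2],X[m,0],1); return m.sum(),X[m].max(0).round(0),X[m].min(0).round(0),np.pi/2+np.arctan(b[0])
E
python3 - <<'E'
from h import *
p=pose(); b=rotd(YT)@np.array([1,0,0])
ctrl.move_l(p[0]-b*70+np.array([0,0,15]),vel=150)
ctrl.hold(.4)
print(lid(),sensors.read_state()['t'])
for z in(120,60,0): print(z,tcp_slot(4,0,z).round(0),ctrl.solve_ik(tcp_slot(4,0,z),RS))
ctrl.move_ptp(tcp_slot(4,0,120),RS)
ctrl.move_l(tcp_slot(4,0,35),vel=150)
p=pose(); im,d=optics.grab_frame('wrist'); np.savez('w5.npz',im=im,d=d,p=p[0],R=p[1])
cv2.imwrite('pics/pre.png',im[:,:,::-1]); print(sensors.read_state()['t'])
E
```

```text
(np.int64(725), array([119.,  60., 165.]), array([ 92., -56.,  90.]), np.float64(1.6577388801625803)) 14.1333
120 [590.  95. 181.] [-0.02897802  0.07812017  1.94475502  0.15650538  0.60781566  1.28656682]
60 [620. 100. 129.] [-0.01770686  0.22352352  1.90677172  0.17489968  0.50023828  1.27138977]
0 [649. 104.  77.] [-0.00777811  0.36941949  1.85208964  0.1988108   0.40909111  1.25108923]
15.8083
```

View pics/pre.png

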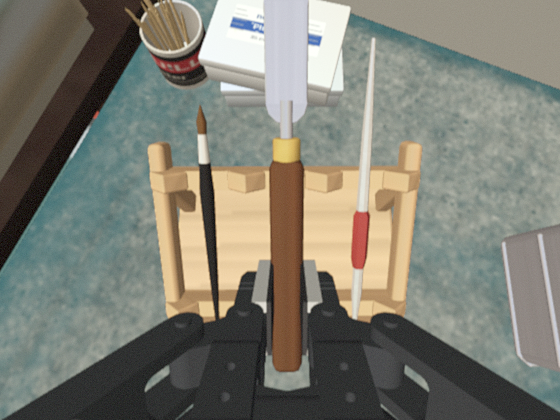

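The lid stands at about 1.66 rad. Over the rest the knife (column 286) is centred between the middle slot's teeth (245 and 323) to within about 1 mm, so I'll lower it.

```bash
python3 - <<'E'
from h import *
def sl():
    p=pose(); return (FS.T@(p[0]+p[1]@[OX,.4,AX]-S)).round(1)
ctrl.move_l(tcp_slot(4,0,8),vel=100)
hit=ctrl.move_l(tcp_slot(4,0,-4),vel=20,threshold=4)
s=sensors.read_state(); print(hit,sl(),np.round(s['force'],1),s['grasp_force'],s['t'])
ctrl.hold(.2)
p=pose(); im,d=optics.grab_frame('wrist'); np.savez('w6.npz',im=im,d=d); cv2.imwrite('pics/seat.png',im[:,:,::-1])
E
```

```text
True [ 4.3 -0.  -0.9] [-3.8 -0.4  4.1] 89.67559933662415 16.7167
```

View pics/seat.png

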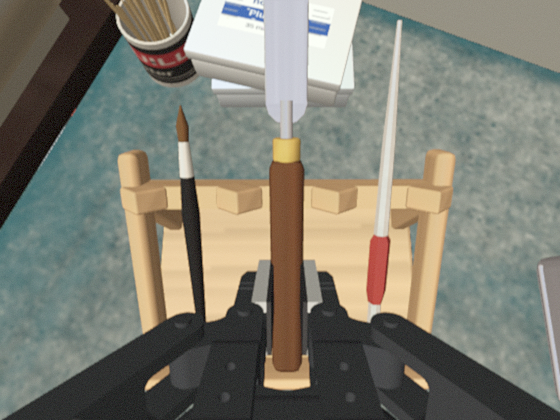

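It made contact 0.9 mm below the nominal seat. The handle lies in the slot with the toe board just behind the butt at (286,370). I'll release it and retreat.

```bash
python3 - <<'E'
from h import *
ctrl.gripper_to(24,20)
ctrl.move_l(tcp_slot(4,0,60),vel=80)
ctrl.move_l(tcp_slot(-10,0,130),vel=150); ctrl.hold(.3)
p=pose(); im,d=optics.grab_frame('wrist'); cv2.imwrite('pics/fin.png',im[:,:,::-1]); np.savez('w7.npz',im=im,d=d,p=p[0],R=p[1])
print(lid(),sensors.read_state()['t'])
E
```

```text
(np.int64(724), array([120.,  60., 164.]), array([ 93., -57.,  90.]), np.float64(1.6576350692438615)) 19.1917
```

View pics/fin.png

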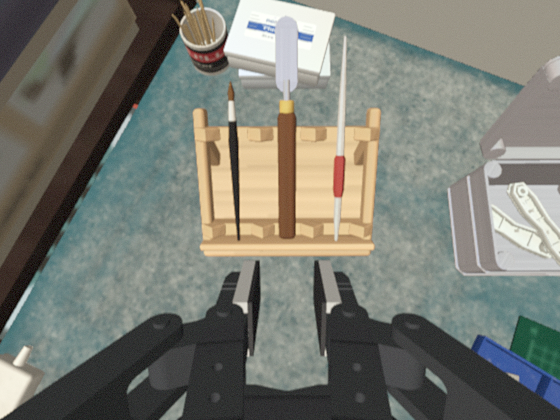

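The knife lies straight in the middle slot, from (287,238) at the toe to (287,20) at the tip. The neighbouring tools are in place and the lid is open at the right, so I'm handing in.

```bash
python3 -c "
from plant import ctrl
print(ctrl.finish_job())"
```

```text
the job is handed in; nothing more can be done
None
```

I handed the job in at about 19 s of the 51 s allowed: the lid stands open by itself at about 1.66 rad, the knife lies in the middle slot blade up, and the brush and file beside it look unmoved; no verdict was returned.

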